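# Stand the toppled bottle in its holder and lock the sliding stop one hole closer

## Robot

A 6-joint arm with a two-finger parallel gripper is mounted at the origin on the work surface. World frame = base frame: x ahead of the robot, y to its left, z up, the work surface at z = 0. Lengths are in mm, angles in rad, forces in N, time in s.
With the tool pointing down it reaches from about 350 to 975 mm from the base axis. Payload 7.1 kg.
Tool frame: the origin (TCP) lies on the front face of the gripper's body, between the roots of the fingers; the fingertips stand 80 mm ahead of it and the grasp point (between the pads) lies 61 mm ahead of it (env.tips_ahead is the distance from the TCP to the fingertips, in mm); z points along the fingers, y is the line along which they close (so a half turn about z gives the same grasp; the last joint's range is limited). The gripper opens to 88 mm and grips with 3 to 60 N. Pads are 20 mm wide; open, the fingers measure 115 mm over their backs; the gripper's body (75 mm by 178 mm) begins 61 mm behind the grasp point.
Start: joints at [1.196, 0.423, 1.63, -0, 1.089, -0.019], TCP at [217.681, 585.85, 302.675] pointing down, gripper open.
Joint ranges: [-3, 3], [-0.9, 2.11], [0.09, 2.58], [-1.31, 4.45], [0.11, 2.69], [-2.54, 2.54]. Speed limits (rad/s): [2.39, 2.39, 3.01, 3.14, 3.14, 3.14].

## Interface

Orientations are given as a unit quaternion [x, y, z, w].
In Python, from station import env, set_gripper, viewer, workorder gives the robot as it stands. Calls block until the motion is done:
- env.reach(position, orientation): joint-space move of the TCP to a pose.
- env.move_l(position, rot=None, rate=150, f_stop=None): straight line of the TCP; rot=None keeps the orientation; rate is the mean speed in mm/s. With f_stop (N) it stops when the force on the tool has changed by that much, and returns True; else False.
- env.move_joints(angles): joint-space move.
- set_gripper(opening): finger opening in mm; the grip force is fixed at half the most; returns when the fingers have stopped.
- env.hold(seconds).
- env.ik(position, orientation): joint angles nearest the present ones, or None.
- env.read_state(): the state.
- viewer.camera(name): name is "scene" or "side" or "wrist"; returns the picture (480x640x3 uint8, blue, green, red); there is no depth.
- viewer.camera_params(name): a dict with "fx", "fy", "cx", "cy" (pixels), "pose" (4x4, takes a point from camera to world coordinates); the wrist camera has in their place "tool_from_camera" (4x4, takes a point from camera to tool coordinates, whose origin is the TCP and whose axes are the flange's). Camera axes: x right, y up, looking along -z (the intrinsics and any distortion apply to the point x, -y, -z); pixel columns grow to the right and rows downward; lengths in mm; the calibration is good to about 2 mm. A picture is of the moment at which its call begins: read the wrist's pose just before it. camera_params takes no time and is no camera call.
A pose or a line that the arm cannot do raises env.IKError and nothing moves.
- workorder.sign_off(): hands the job in; it is judged then, once.
The state is a dict: "time_s": time; "qpos": joint angles; "dq": joint speeds; "tau": joint torques, N m; "tool_pos": TCP position; "orientation": TCP orientation; "force": force on the tool from outside, world axes, zero at the start; "wrist_torque": the same for the moment, N m; "width": finger opening in mm; "grip_force": force on a finger pad.
Only numpy, scipy, OpenCV 4.12 (cv2) and the standard library are available. Lean on these libraries where they do the work, as an engineer would, in place of code of your own. Each camera call takes 0.05 s, during which the arm holds its last target. There are 200 camera calls.

## Task

The clay bottle has toppled on the bench: stand it upright on the wooden ware holder, in the open bay between the fixed end stop and the sliding stop, and let go of it. Then pull up the black plunger knob to free the sliding stop, slide the stop towards the bottle as far as the next hole, and let the pin go fully home in that hole. Finish while still holding the knob, with the pin home and the bottle standing free between the two stops, and leave the jar, the bowl and the spatula where they are.

Things in the scene. Friction and masses are not known exactly. Their poses are not given: they have to be found in the camera images.
- bottle: Plain terracotta bottle, 145 mm tall, about 0.25 kg: straight eight-sided body, 54 mm across the flats up to 112 mm, then a shoulder and a 24 mm neck and lip. Centre of mass about 58 mm above its foot. It lies on the bench to the robot's right, on one flat, mouth roughly to the right. Origin: centre of its foot; z axis from foot to mouth.
- holder: Ware holder fixed to the bench: plywood board, top at z = 15 mm, x -60 to 60, y -182 to 158 mm; y roughly to the robot's left. Origin on the bench, z up. Fixed wooden end stop 90 mm wide, 60 mm high, inner face at y = -145. Aluminium tube 24 mm wide, top z = 39 mm, along x = 0 from y = -32 to 120, with 14 mm square holes in its top at y = 80, 35 and -10 mm.
- bay (a point): Point on the board's top, middle of the bottle's place: holder x = 0, y = -110, z = 15 mm. The bay between the stop faces is 115 mm long at the start, 70 mm once the stop is in the next hole. The bottle may stand anywhere in the bay with its whole foot on the board (within 33 mm of x = 0); the moving stop pushes it along if they meet.
- next_hole (a point): Centre of the next hole, at the tube's top face: holder x = 0, y = -10 mm, z = 39 mm.
- slide (a joint): Travel of the sliding section (m): 0 in the middle hole, where it starts, pin engaged (within 1.5 mm); grows towards the bottle (holder -y); 0.045 at the next hole. About 2 mm play in a hole; range -0.046 to 0.048; friction 2 N. Steel sleeve 44 x 50 mm round the tube, top z = 50 mm, with two bars to an upright cork-faced stop plate 80 mm wide, 17 to 61 mm above the bench.
- stop_face (a point): Centre of the sliding stop's cork face, which looks along the holder's -y at the bottle: at x = 0, 65 mm from the knob's axis towards -y, z = 39 mm.
- plunger (a joint): Lift of the spring plunger (m), straight up: 0 with the pin fully home in a hole, up to 0.016 pulled out. A spring pushes it down, about 6 N at 0, 10 N at 0.016. The 10 mm round-nosed pin reaches 10 mm into the tube, so the section slides only from about 0.011 lift; let down between holes, the pin rests on the tube at about 0.010.
- knob: Black plastic plunger knob on top of the sleeve, upright round, 30 mm in diameter, 26 mm high; it moves with the plunger and the slide. Origin: centre of its underside, 66 mm above the bench and 16 mm above the sleeve when the pin is home; z up. Grip it across the holder's x from above.
- glaze_jar: Bystander: grey plastic jar with a white cap, 68 mm in diameter, 90 mm tall, standing to the left near the robot. Origin: centre of its underside.
- bowl: Bystander: white bowl, 90 mm across, 45 mm high, standing beyond the holder. Origin: centre of its underside.
- spatula: Bystander: wooden spatula 190 mm long lying beyond the holder. Origin: on the spatula, handle towards its -x.
Mind the look-alikes: they are no part of the job. There is more than one size of the bottle; the job needs the largest.

How it is judged (in metres and radians):
On the way, in this order (a step that is already met when the one before it is completed fails the run):
1. the bottle stands upright in the bay on the board, let go, with the sliding stop still in its first hole (angle between bottle's own z axis and vertical below 0.1 rad and z of bottle in the frame of holder between 0.01 and 0.02 m and x of bottle in the frame of holder between -0.036 and 0.036 m and y of bottle in the frame of holder between -0.124 and -0.05 m and contact force between the fingers and bottle below 0.2 N and linear speed of bottle below 0.03 m/s and value of joint slide below 0.01 m), for 0.2 s.
2. the plunger is pulled up out of its hole (value of joint plunger above 0.0095 m), for 0.05 s.
3. the sliding stop is at the next hole with the pin home (value of joint slide between 0.041 and 0.049 m and value of joint plunger below 0.002 m), for 0.2 s.
At the end, for the whole second after the job is handed in: The sliding stop is locked one hole closer (slide 41 to 49 mm) with the pin home (plunger lift under 2 mm), the fingers are still holding the knob with more than 3 N, and the bottle stands upright (within 0.1 rad), untouched by the fingers and at rest, on the board between the two stops (all of step 3 and angle between bottle's own z axis and vertical below 0.1 rad and z of bottle in the frame of holder between 0.01 and 0.02 m and x of bottle in the frame of holder between -0.036 and 0.036 m and y of bottle in the frame of holder between -0.124 and -0.092 m and contact force between the fingers and bottle below 0.2 N and linear speed of bottle below 0.03 m/s and contact force between the fingers and knob above 3 N); the arm keeps its last pose, push and grip.
It fails at once if a bystander (jar, bowl, spatula) was moved by more than 30 mm (distance of any of glaze_jar, bowl, spatula from where it was at the start of the episode above 0.03 m).
It also fails if it takes over 54 s, if anything falls off the work surface, if the arm or the gripper's body presses on something with over 40 N, if the wrist force passes 120 N, or if a joint passes its speed limit or range.

## Working session

There is one attempt and no reset: what is moved stays moved. The work goes in short steps, each a Python script; the robot and the scene stay as the last script left them, time stands still between calls to the robot, and variables do not carry over. Pictures are saved under pics/ and viewed, at most 10 in all, crops included, and the job is handed in when it is done.

```bash
ls; mkdir -p pics; python3 - <<'E'
from station import env,viewer
import cv2,numpy as np
for n in ["scene","side"]:
    cv2.imwrite(f"pics/{n}0.png",viewer.camera(n)); 
    p=viewer.camera_params(n); print(n,{k:(np.round(v,3).tolist() if k=="pose" else v) for k,v in p.items()})
print(viewer.camera_params("wrist"))
print(env.read_state())
E
```

```text
pics
scene {'fx': 507.1924799568549, 'fy': 507.1924799568549, 'cx': 319.98754914882284, 'cy': 234.5036962253279, 'pose': [[-0.758, -0.36, 0.544, 1071.094], [0.652, -0.393, 0.648, 702.482], [-0.019, 0.846, 0.533, 568.476], [0.0, 0.0, 0.0, 1.0]]}
side {'fx': 593.021205756885, 'fy': 593.021205756885, 'cx': 313.6541005859051, 'cy': 253.92119081584755, 'pose': [[0.995, 0.064, -0.075, 472.03], [-0.098, 0.737, -0.669, -852.144], [0.013, 0.673, 0.74, 1109.885], [0.0, 0.0, 0.0, 1.0]]}
{'fx': 361.18678846321933, 'fy': 361.18678846321933, 'cx': 326.3734117738454, 'cy': 239.62405461256512, 'tool_from_camera': array([[-7.87415202e-05,  9.59221337e-01,  2.82656010e-01,
         7.72929730e+01],
       [ 9.99999995e-01,  5.91354051e-05,  7.78953098e-05,
        -4.63123263e-01],
       [ 5.80038656e-05,  2.82656015e-01, -9.59221337e-01,
        -8.24503565e+01],
       [ 0.00000000e+00,  0.00000000e+00,  0.00000000e+00,
         1.00000000e+00]])}
{'time_s': 0.1, 'qpos': array([ 1.19602198e+00,  4.23735781e-01,  1.63061377e+00, -1.06060345e-05,
        1.08858299e+00, -1.89985851e-02]), 'dq': array([ 0.00076689, -0.00420322,  0.00024312, -0.00033652,  0.00107603,
       -0.00148176]), 'tau': array([ 1.27166699e-03, -5.45617640e+01, -2.74325502e+01,  6.46108529e-02,
        1.88563275e-02, -6.68428726e-06]), 'tool_pos': array([217.53220921, 585.5042927 , 301.99715769]), 'orientation': array([ 1.76948719e-01,  9.84219844e-01, -6.57918533e-04, -1.26446208e-04]), 'force': array([0.67788524, 0.37900373, 0.20037094]), 'wrist_torque': array([ 0.0044531 ,  0.00923652, -0.00060521]), 'grip_force': 0.0, 'width': 87.64303516113232}
```

View pics/scene0.png

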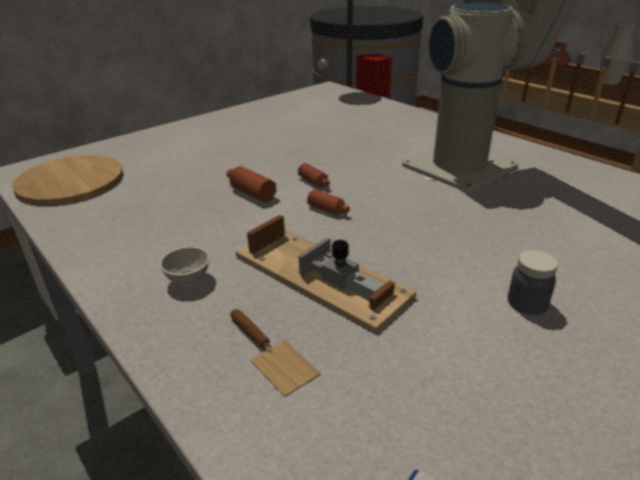

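View pics/side0.png

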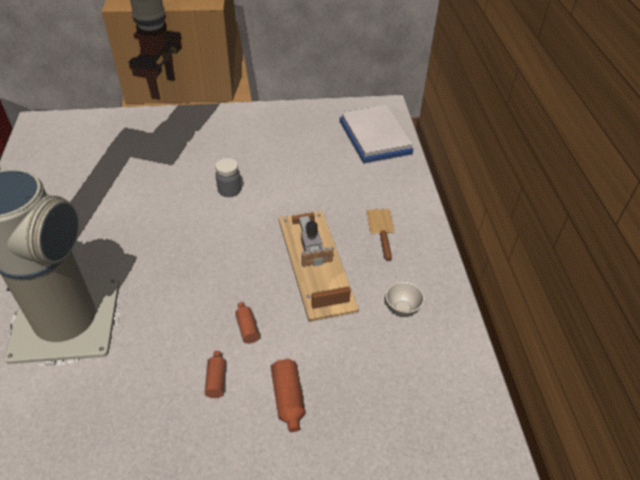

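Scene: the large bottle is at (252,183) with its mouth at upper left, the holder at (325,280), the knob at (340,250). Side: the bottle's foot is at (286,363) and its mouth at (293,426). The board corners are at (279,217), (322,211), (357,310) and (312,319), and the knob is at (311,230). I'll get coarse positions from these, then look with the wrist camera.

```bash
cat > h.py <<'E'
from station import env,set_gripper,viewer,workorder
import numpy as np,cv2
from scipy.spatial.transform import Rotation as R
def campose(name,st=None):
    p=viewer.camera_params(name)
    if name!="wrist": return p,p["pose"]
    T=np.eye(4);T[:3,:3]=R.from_quat(st["orientation"]).as_matrix();T[:3,3]=st["tool_pos"]
    return p,T@p["tool_from_camera"]
def ray(name,uv,st=None):
    p,T=campose(name,st)
    d=np.array([(uv[0]-p["cx"])/p["fx"],-(uv[1]-p["cy"])/p["fy"],-1.])
    return T[:3,3],T[:3,:3]@d
def onz(name,uv,z,st=None):
    o,d=ray(name,uv,st); return o+d*(z-o[2])/d[2]
def tri(rays):
    A=np.zeros((3,3));b=np.zeros(3)
    for o,d in rays:
        d=d/np.linalg.norm(d);M=np.eye(3)-np.outer(d,d);A+=M;b+=M@o
    x=np.linalg.solve(A,b)
    return x,[np.linalg.norm(np.cross(x-o,d/np.linalg.norm(d))) for o,d in rays]
def down(yaw):  # tool z down, tool y (closing) along world angle yaw
    y=np.array([np.cos(yaw),np.sin(yaw),0]);z=np.array([0,0,-1.]);x=np.cross(y,z)
    return R.from_matrix(np.c_[x,y,z]).as_quat()
def snap(name,fn):
    st=env.read_state();im=viewer.camera(name);cv2.imwrite(fn,im);return st,im
E
python3 - <<'E'
from h import *
np.set_printoptions(precision=1,suppress=True)
for uv in [(279,217),(322,211),(357,310),(312,319)]: print(onz("side",uv,15))
for uv in [(237,255),(415,295),(376,332)]: print("sc",onz("scene",uv,15))
for uv in [(286,363),(293,426)]: print("b",onz("side",uv,27))
print(onz("scene",(252,183),27))
print("knob",tri([ray("side",(311.5,230)),ray("scene",(340.5,249))]))
E
python3 - <<'E'
from h import *
a=cv2.imread("pics/side0.png")[340:440,220:340];b=cv2.imread("pics/scene0.png")[205:345,225:425]
c=cv2.imread("pics/side0.png")[205:325,270:370]
E
```

```text
[505.  277.1  15. ]
[620.8 290.3  15. ]
[665.7 -44.3  15. ]
[560.1 -60.5  15. ]
sc [673.  -22.8  15. ]
sc [512.6 286.4  15. ]
sc [627.9 305.4  15. ]
b [ 493.5 -178.1   27. ]
b [ 497.6 -321.5   27. ]
[ 487.3 -242.6   27. ]
knob (array([577.1, 163.9,  76.6]), [np.float64(3.1998209827399333), np.float64(3.1998209827397797)])
```

```bash
cat > s1.py <<'E'
from h import *
import pickle
q=down(np.pi/2); S={}
for k,p in dict(A=(500,190,260),B=(480,20,330),C=(400,-150,260),D=(400,-280,260)).items():
    env.reach(p,q); env.hold(.15); st,im=snap("wrist",f"pics/{k}.png"); S[k]=st
    print(k,st["time_s"],np.round(st["tool_pos"],1),np.round(st["qpos"],2))
pickle.dump(S,open("S.pkl","wb"))
ims=[cv2.imread(f"pics/{k}.png") for k in "ABCD"]
cv2.imwrite("pics/m.png",cv2.resize(np.vstack([np.hstack(ims[:2]),np.hstack(ims[2:])]),(800,600),interpolation=cv2.INTER_AREA))
E
python3 s1.py
```

```text
A 2.025 [499.9 190.7 260.1] [ 0.34  0.35  1.86  0.    0.93 -1.23]
B 2.9917 [480.   21.2 329.3] [ 0.02  0.18  1.91  0.    1.05 -1.55]
C 4.0083 [ 401.1 -149.2  260.5] [-0.38  0.2   2.08  0.    0.86 -1.96]
D 4.7917 [ 400.1 -278.8  259.9] [-0.63  0.28  1.96  0.    0.9  -2.21]
```

View pics/m.png

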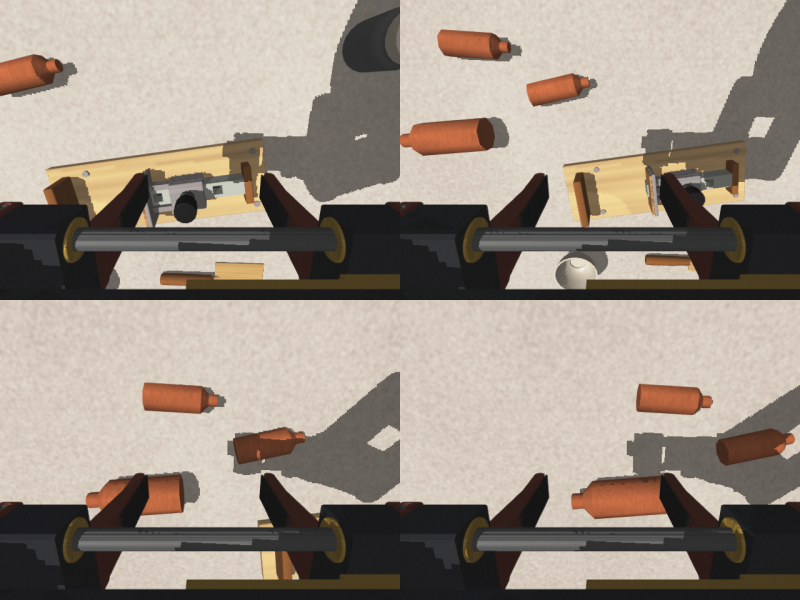

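The four wrist views (A, B above; C, D below) show the bottle in B, C and D, and the holder in A and B with the knob clear in A at about composite (186,207). Next are enlarged crops with full-pixel scales.

```bash
cat > crop.py <<'E'
import cv2,numpy as np
def crop(f,x,y,w,h,s):
    a=cv2.resize(cv2.imread(f"pics/{f}.png")[y:y+h,x:x+w],None,fx=s,fy=s,interpolation=cv2.INTER_CUBIC)
    for i in range(-x%20,w,20): cv2.line(a,(int((i+.5)*s),0),(int((i+.5)*s),8 if (x+i)%100 else 18),(255,0,0),1)
    for i in range(-y%20,h,20): cv2.line(a,(0,int((i+.5)*s)),(8 if (y+i)%100 else 18,int((i+.5)*s)),(255,0,0),1)
    return a
cv2.imwrite("pics/c1.png",np.vstack([np.hstack([crop("B",0,160,200,150,2),crop("C",120,240,200,150,2)]),np.hstack([crop("D",260,240,200,150,2),crop("side0",200,330,100*2,150,2)])]))
cv2.imwrite("pics/c2.png",np.vstack([crop("A",60,215,400,150,2),crop("B",240,200,400,150,2)]))
E
python3 crop.py
```

```text
(no output)
```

View pics/c1.png

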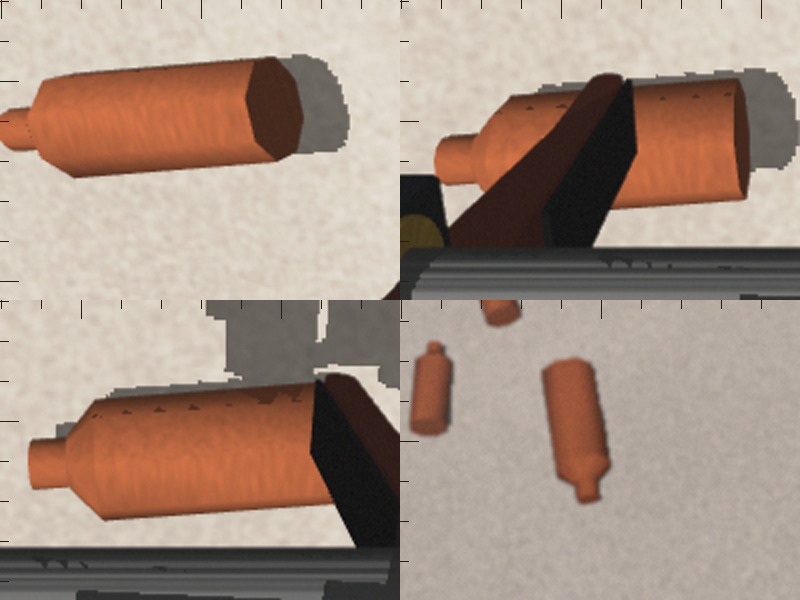

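View pics/c2.png

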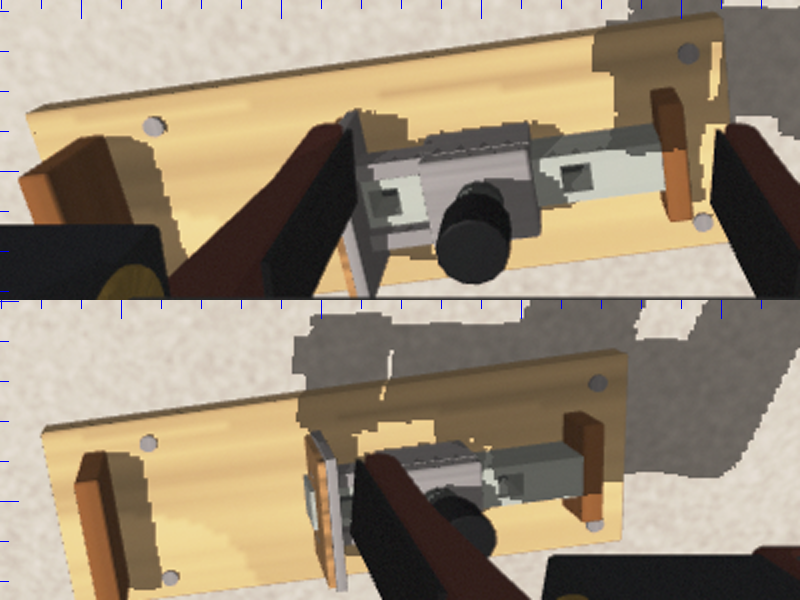

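Crop pixels halved plus offset. Bottle: foot centre is at B (137,214.5) and C (291,309.5); lip end is at C (138,320) and D (275,321.5). Holder: board back corners are at A (74,271), (421,224) and B (261,266), (553,226); the holes are at A (252,316), (348,304), and the knob top at A (296.5,340).

```bash
cat > meas.py <<'E'
from h import *
import pickle
from scipy.optimize import least_squares
np.set_printoptions(precision=1,suppress=True)
S=pickle.load(open("S.pkl","rb")); r=lambda k,uv: ray("wrist",uv,S[k])
print("foot",*tri([r("B",(137,214.5)),r("C",(291,309.5))]))
print("lip",*tri([r("C",(138,320)),r("D",(275,321.5))]))
for a,b in [((74,271),(261,266)),((421,224),(553,226)),((137,278.5),(314,271.5)),((403.5,241.5),(538.5,241.5)),((411,326),(537,312.5))]:
    print("brd",*tri([r("A",a),r("B",b)]))
print("knobtop",tri([r("A",(296.5,340)),ray("side",(311.5,226))]))
o=[("A",(74,271),-60,-182,15),("A",(421,224),-60,158,15),("B",(261,266),-60,-182,15),("B",(553,226),-60,158,15),("B",(550,320),60,158,15),
("A",(252,316),0,-10,39),("A",(348,304),0,80,39),("A",(296.5,340),0,35,92)]
def res(v):
    c,s=np.cos(v[2]),np.sin(v[2]); out=[]
    for k,uv,x,y,z in o:
        p=onz("wrist",uv,z,S[k]); out+=[v[0]+c*x-s*y-p[0],v[1]+s*x+c*y-p[1]]
    return out
f=least_squares(res,[590,125,.15],x_scale=[1,1,.01]); print("holder",f.x[:2],f"{f.x[2]:.4f}"); print(np.reshape(res(f.x),(-1,2)))
E
python3 meas.py
```

```text
foot [ 486.6 -183.9   29.5] [np.float64(0.25618180966331006), np.float64(0.2561818096633204)]
lip [ 493.2 -327.6   37.5] [np.float64(0.2611882458385235), np.float64(0.26118824583847583)]
brd [551.9 -56.1  13.1] [np.float64(0.16808031362527082), np.float64(0.16808031362529713)]
brd [503.8 279.3  12.1] [np.float64(0.514429343596525), np.float64(0.5144293435964833)]
brd [557.8   6.3  16.6] [np.float64(0.2557279392683097), np.float64(0.255727939268405)]
brd [520.3 262.9  16.8] [np.float64(0.09645320203125356), np.float64(0.09645320203123452)]
brd [609.9 276.1  16.5] [np.float64(0.31501488353153706), np.float64(0.3150148835315868)]
knobtop (array([580.8, 165.9,  86.8]), [np.float64(1.0811203896933865), np.float64(1.0811203896933779)])
holder [584.7 131.4] 0.1424
[[ 0.2 -2.7]
 [-0.8  0.7]
 [-0.2 -1.6]
 [ 0.3  1.9]
 [ 0.4  1.5]
 [-0.2  0.7]
 [-0.6  0.3]
 [ 1.  -0.8]]
```

```bash
cat > plan.py <<'E'
from h import *
H=np.array([584.7,131.4]);YAW=.1424
ex=np.array([np.cos(YAW),np.sin(YAW),0]);ey=np.array([-ex[1],ex[0],0]);up=np.array([0,0,1.])
hold=lambda x,y,z: np.r_[H,0]+x*ex+y*ey+z*up
TH=np.radians(35);c,s=np.cos(TH),np.sin(TH)
def quat(x,z): return R.from_matrix(np.c_[x,np.cross(z,x),z]).as_quat()
b=np.array([.06,-1,0]);b/=np.linalg.norm(b);foot=np.array([486.6,-183.9,0])
d1=-c*up-s*b; q1=quat(-c*b+s*up,d1); G1=foot+78*b+27*up
h=ex; d2=-s*up+c*h; q2=quat(-c*up-s*h,d2)
pk=lambda dz=0,back=0: G1+dz*up-(61+back)*d1
pl=lambda dz=0,back=0,y=-108: hold(0,y,93)+dz*up-(61+back)*d2
qk=down(YAW) if 0 else quat(ey,-up)
kn=lambda dz=0,y=35: hold(0,y,80+61+dz)
E
python3 - <<'E'
from plan import *
np.set_printoptions(precision=2,suppress=True)
for n,p,q in [("pk back",pk(0,100),q1),("pk",pk(),q1),("lift",pk(150),q1),("pl hi",pl(110),q2),("pl",pl(),q2),("pl back",pl(0,90),q2),("kn hi",kn(110),qk),("kn",kn(),qk),("kn end",kn(0,-10),qk)]:
    print(n,np.round(p),env.ik(p,q))
E
```

```text
pk back [ 497. -354.  159.] [-0.78  0.75  1.53  0.4   1.36 -1.03]
pk [ 493. -297.   77.] [-0.72  0.83  1.63  0.46  1.18 -1.07]
lift [ 493. -297.  227.] [-0.72  0.61  1.62  0.43  1.39 -0.97]
pl hi [551.  17. 238.] [-0.06  0.38  2.28  2.79  0.5   1.77]
pl [551.  17. 128.] [-0.06  0.68  2.28  2.91  0.78  1.62]
pl back [478.   7. 180.] [-0.11  0.52  2.44  2.85  0.78  1.64]
kn hi [580. 166. 251.] [ 0.26  0.45  1.72 -0.    0.97  0.12]
kn [580. 166. 141.] [ 0.26  0.61  1.77 -0.    0.77  0.12]
kn end [586. 122. 141.] [ 0.18  0.61  1.78 -0.    0.76  0.04]
```

```bash
cat > s2.py <<'E'
from plan import *
P=lambda t:(lambda s:print(t,round(s["time_s"],2),np.round(s["tool_pos"],1),"w",round(s["width"],1),"g",round(s["grip_force"],1),"F",np.round(s["force"],1)))(env.read_state())
if __name__=="__main__":
    env.reach(pk(0,100),q1); P("back")
    env.move_l(pk(),q1,rate=100,f_stop=15); P("at")
    set_gripper(40); P("grip")
    env.move_l(pk(200),q1,rate=200); P("lift")
    snap("side","pics/lift.png"); snap("scene","pics/lift2.png")
E
python3 s2.py; python3 - <<'E'
import cv2,numpy as np
a=cv2.imread("pics/lift.png")[140:440,130:530];b=cv2.imread("pics/lift2.png")[60:360,120:520]
cv2.imwrite("pics/l.png",np.hstack([a,b]))
E
```

```text
back 5.92 [ 496.8 -353.4  159.1] w 87.5 g 0.0 F [-0.5  0.9 -0. ]
at 7.08 [ 493.7 -297.2   77.5] w 87.6 g 0.0 F [-0.2  0.7  0.3]
grip 7.7 [ 493.6 -296.9   77.1] w 53.9 g 30.0 F [ 1.5 -1.3  1.2]
lift 8.85 [ 492.9 -296.3  275.7] w 53.6 g 30.0 F [ 0.2 -0.3 -1.6]
```

View pics/l.png

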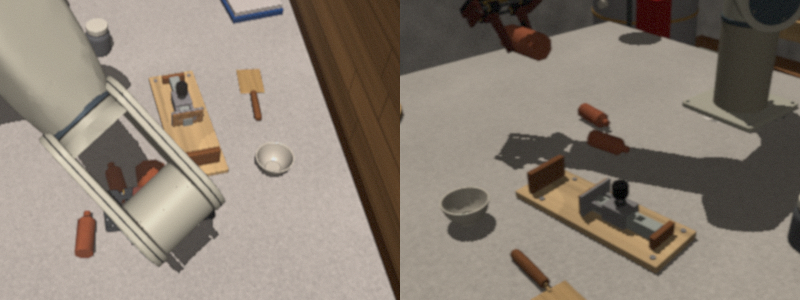

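The bottle is held by its body (53.6 mm across flats) and lifted clear, with nothing disturbed. Next I swing it upright over the bay.

```bash
python3 - <<'E'
from s2 import *
print(env.ik(pl(140),q2))
env.reach(pl(140),q2); P("hi")
env.move_l(pl(25),q2,rate=120); env.hold(.2); P("lo")
snap("side","pics/p1.png"); snap("scene","pics/p2.png")
a=cv2.imread("pics/p1.png")[150:350,200:460];b=cv2.imread("pics/p2.png")[130:330,180:440]
cv2.imwrite("pics/p.png",cv2.resize(np.hstack([a,b]),(800,308),interpolation=cv2.INTER_CUBIC))
E
```

```text
[-0.05816144  0.30303043  2.26895648  2.72284395  0.41297722  1.84180384]
hi 11.31 [551.   17.3 268.2] w 53.9 g 30.0 F [-0.9  0.1 -2.4]
lo 12.62 [550.8  17.4 153.8] w 53.9 g 30.0 F [-0.3 -0.1 -1.7]
```

View pics/p.png

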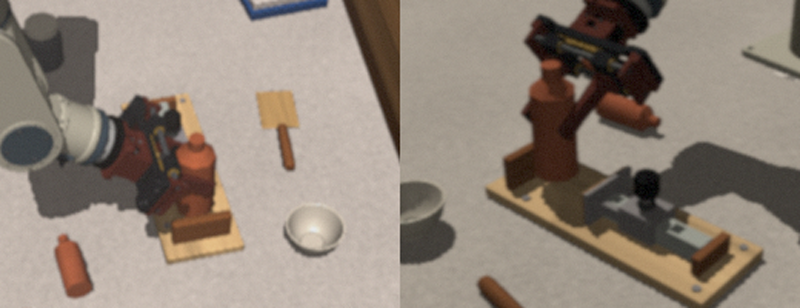

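The bottle is upright above the board between the end stop (left in the scene view) and the sliding stop. I'll lower until contact and release.

```bash
python3 - <<'E'
from s2 import *
env.move_l(pl(5),q2,rate=80); P("5")
print(env.move_l(pl(-5),q2,rate=15,f_stop=5)); P("contact")
set_gripper(72); env.hold(.2); P("open")
env.move_l(pl(2,120),q2,rate=150); P("back"); env.hold(.2)
snap("side","pics/r1.png"); snap("scene","pics/r2.png")
a=cv2.imread("pics/r1.png")[150:350,200:460];b=cv2.imread("pics/r2.png")[130:330,180:440]
cv2.imwrite("pics/r.png",cv2.resize(np.hstack([a,b]),(800,308),interpolation=cv2.INTER_CUBIC))
E
```

```text
5 13.12 [550.4  17.4 132.6] w 54.1 g 30.0 F [-0.4  0.8 -1.2]
True
contact 13.54 [551.   17.2 128.7] w 53.8 g 30.0 F [ 0.6 -0.8  2.1]
open 14.25 [550.3  17.4 128. ] w 71.9 g 0.0 F [-0.5  0.3  0.3]
back 15.21 [453.9   3.4 198.9] w 72.1 g 0.0 F [ 0.4  0.7 -1.2]
```

View pics/r.png

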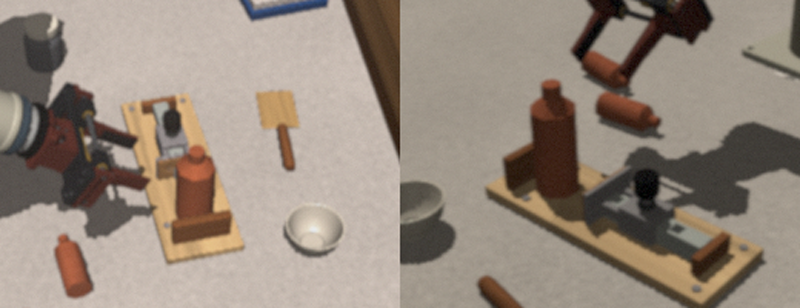

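The bottle stands free in the bay, clear of both stops. Next, the knob.

```bash
python3 - <<'E'
from s2 import *
p=pl(2,120); p[2]=330
env.move_l(p,rate=250); P("up")
env.reach(kn(140),qk); P("kn hi")
env.move_l(kn(40),qk,rate=150); env.hold(.2)
snap("side","pics/k1.png"); snap("scene","pics/k2.png")
print(env.move_l(kn(0),qk,rate=80,f_stop=8)); P("kn")
set_gripper(20); env.hold(.2); P("grip")
E
```

```text
up 16.5 [452.9   3.5 329.7] w 72.0 g 0.0 F [-0.2  0.8 -0.1]
kn hi 18.5 [579.4 165.9 280.6] w 72.0 g 0.0 F [-0.5  0.5 -0.3]
False
kn 20.27 [579.7 166.1 140.6] w 72.0 g 0.0 F [-0.   0.  -0.1]
grip 21.21 [579.8 166.1 141.1] w 29.0 g 30.0 F [-0.6 -0.8  1.6]
```

```bash
python3 - <<'E'
from s2 import *
p0=env.read_state()["tool_pos"]; np.save("p0.npy",p0)
env.move_l(p0+14*up,rate=20); env.hold(.2); P("lifted")
print(env.move_l(p0+14*up-10*ey,rate=30,f_stop=25)); P("10")
E
```

```text
lifted 22.27 [579.7 166.  155. ] w 29.3 g 30.0 F [  3.    0.5 -10.3]
False
10 22.75 [581.2 155.6 155.1] w 29.4 g 30.0 F [ 3.2 -1.6 -9.9]
```

```bash
python3 - <<'E'
from s2 import *
p0=np.load("p0.npy")
print(env.move_l(p0+14*up-45*ey,rate=30,f_stop=25)); env.hold(.2); P("45")
print(env.move_l(p0+5*up-45*ey,rate=15,f_stop=8)); P("z5")
print(env.move_l(p0-45*ey,rate=15,f_stop=16)); env.hold(.2); P("z0")
snap("side","pics/e1.png"); snap("scene","pics/e2.png")
a=cv2.imread("pics/e1.png")[150:350,200:460];b=cv2.imread("pics/e2.png")[130:330,180:440]
cv2.imwrite("pics/e.png",cv2.resize(np.hstack([a,b]),(800,308),interpolation=cv2.INTER_CUBIC))
E
```

```text
False
45 24.27 [586.2 121.4 155.1] w 29.3 g 30.0 F [ 3.2 -0.9 -9.9]
False
z5 25.02 [586.2 121.5 146.2] w 29.6 g 30.0 F [ 1.5 -1.7 -8.3]
False
z0 25.7 [586.2 121.5 141.2] w 29.4 g 30.0 F [ 0.7 -2.1 -4.7]
```

View pics/e.png

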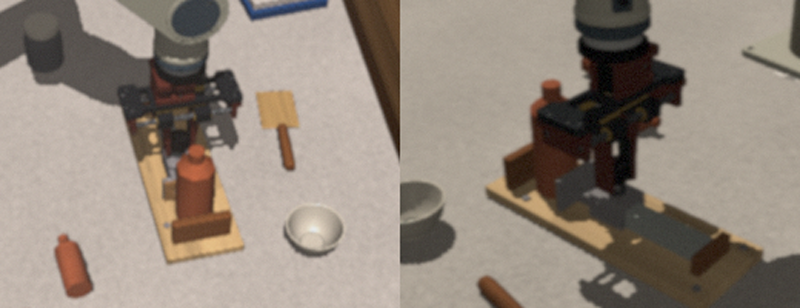

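```bash
python3 - <<'E'
from s2 import *
p0=np.load("p0.npy")
for dz in (-1,-2,-3):
    env.move_l(p0+dz*up-45*ey,rate=8,f_stop=14); env.hold(.15); P(dz)
    if env.read_state()["force"][2]>4: break
E
```

```text
-1 26.16 [586.3 121.5 141.1] w 29.4 g 30.0 F [-0.7 -1.5  4.6]
```

The pin is bottomed: the tool is back at its starting height (141.1 mm) and the downward push is met by a stiff reaction. The bottle still stands free.

```bash
python3 - <<'E'
from s2 import *
env.hold(.3); P("end"); print(workorder.sign_off())
E
```

```text
end 26.46 [586.3 121.5 141.1] w 29.2 g 30.0 F [-0.1 -0.6  5.2]
the job is handed in; nothing more can be done
None
```

I handed the job in at 26.5 s: the bottle stands free in the bay and the stop is one hole closer. By height and force readings the pin is home, and the gripper still holds the knob at 30 N. Sign-off gave no verdict.

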